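# Close the sample transfer port with its screw cap

### The job

Pick up the loose black screw cap and close the upright black port with it. Set it in the mouth and, unless it drops in at once, turn it backward (counter-clockwise from above) under light pressure until you feel the thread start drop; then screw it forward (clockwise) until its flange is fully home on the rim, stop turning there, and let go. Never force it against a stop, and leave the other things on the bench where they are.

Things in the scene. Friction and masses are not known exactly. Their poses are not given: they have to be found in the camera images.
- port: Fixed black knurled round housing, 90 mm across, 80 mm tall, on a round aluminium foot plate 116 mm across and 8 mm thick. Origin: centre of its underside, z up. Open mouth 50 mm wide on top, with an orange insert inside: a coarse right-hand three-start thread repeating every 120 degrees. The thread's angle differs each time and is not reported; the housing's yaw tells nothing about it.
- port_mouth (a point): Centre of the port's mouth in the plane of its rim, 80 mm above the bench; z up. The wall outside the mouth is 20 mm thick; the bore inside the orange thread parts is 37 mm wide.
- port_lands (a point): On the port's axis, 5 mm under the rim, level with the three flat lands (80 degrees long each). Past the counter-clockwise end of each land is an open gap 32 degrees wide, the thread start. At its clockwise end is a round-topped rib, 3 mm wide and 3 mm higher than the land, which stops a lug on the land from turning forward and a dropped-in lug from turning farther backward.
- port_channel (a point): On the port's axis, 13 mm under the rim, where a lug's underside lies once dropped in mid-gap. From the gap a channel runs clockwise under the land, sinking 4 mm per 60 degrees; lugs have 1.8 mm of vertical play in it. The insert is rigid.
- cap: Loose screw cap, 0.11 to 0.22 kg, 58 mm tall, standing upright on the bench. Origin: centre of its underside, z up; x points to a lug and squarely out of a flat of the grip. A metal spigot 34 mm wide and 22 mm long (lowest 5 mm tapered to 26 mm), then a black flange 58 mm across and 6 mm thick, then a black hexagonal grip.
- cap_grip (a point): On the cap's axis, 50 mm above its foot, in the hexagonal grip: 40 mm across flats, from 28 to 58 mm above the foot, orange disc on top. The flats face 0, 60, 120.. degrees from the cap's x.
- cap_lugs (a point): On the cap's axis, 7.5 mm above its foot, level with the axes of the three lugs at 0, 120 and 240 degrees from the cap's x: round steel pins 5 mm thick, pointing outward, reaching out to 23.5 mm from the axis.
- cap_flange (a point): Centre of the flange's underside, 22 mm above the foot. Its height over the rim: about 12 mm with the lugs on the lands, 15 mm on the ribs (turning back off a rib drops it 3 mm onto a land), 3 to 5 mm once dropped in the gaps, 0 when home, which is 50 to 70 degrees clockwise of there; a hard stop follows 28 degrees later. A gap is at most 120 degrees of back-turn away.
- vial: Bystander: small glass jar, 32 mm wide, 70 mm tall; origin at the centre of its underside.
- stub_box: Bystander: clear flat box 70 x 50 x 30 mm; origin at the centre of its underside.
- driver: Bystander: screwdriver lying on the bench, 160 mm long, along its x; origin under its middle.
- spare_knob: Bystander: black cylinder 34 mm wide and 45 mm tall; origin at the centre of its underside.
Things that resemble listed ones, but are neither listed nor needed, are in the scene too. Leave any red look-alike of the cap alone.

How it is judged (in metres and radians):
On the way, in this order (a step that is already met when the one before it is completed fails the run):
1. the cap's thread start has dropped into the port's thread (horizontal distance between cap_flange and port_mouth below 0.004 m and z of cap_flange in the frame of port_mouth below 0.0075 m and angle between the z axis of cap and the z axis of port, either way round below 0.1 rad), for 0.1 s.
2. the cap is screwed fully home (z of cap_flange in the frame of port_mouth below 0.0013 m), for 0.1 s.
At the end, for the whole second after the job is handed in: The cap stands upright in the port (within 0.05 rad and 4 mm of its axis) with its flange within 1.3 mm of the rim, at rest and released (z of cap_flange in the frame of port_mouth between -0.002 and 0.0013 m and horizontal distance between cap_flange and port_mouth below 0.004 m and angle between the z axis of cap and the z axis of port, either way round below 0.05 rad and linear speed of cap below 0.01 m/s); the robot touches nothing.
It fails at once if the cap is forced: more than 40 N between cap and port (contact force between cap and port above 40 N).
It fails at once if a bystander is moved more than 15 mm (distance of any of vial, stub_box, driver, spare_knob from where it was at the start of the episode above 0.015 m).
It also fails if it takes over 51 s, if anything falls off the work surface, if the arm or the gripper's body presses on something with over 40 N, if the wrist force passes 120 N, or if a joint passes its speed limit or range.

### The arm

A 7-joint arm with a two-finger parallel gripper is mounted at the origin on the work surface. World frame = base frame: x ahead of the robot, y to its left, z up, the work surface at z = 0. Lengths are in mm, angles in rad, forces in N, time in s.
With the tool pointing down it reaches from about 425 to 875 mm from the base axis. Payload 4.7 kg.
Tool frame: the origin (TCP) lies at the very end of the fingers, on their centre line; the grasp point (between the pads) lies 19 mm behind it; z points along the fingers, y is the line along which they close (so a half turn about z gives the same grasp; the last joint's range is limited). The gripper opens to 85 mm and grips with 20 to 120 N. Pads are 22 mm wide; open, the fingers measure 114 mm over their backs; the gripper's body (76 mm by 85 mm) begins 54 mm behind the grasp point. The pads swing forward as they close: fully open they stand 13 mm farther back than shut.
Start: joints at [-1.289, 0.321, -0.07, 1.45, 0.023, 1.371, -0.057], TCP at [172.023, 626.843, 231.349] pointing down, gripper open.
Joint ranges: [-2.86, 2.86], [-0.3, 2.09], [-1.38, 1.24], [0.06, 2.45], [-1.56, 4.7], [0.09, 2.05], [-2.69, 2.69]. Speed limits (rad/s): [2.57, 2.57, 3.14, 3.14, 3.14, 3.14, 3.14].

### API

Orientations are given as a unit quaternion [w, x, y, z].
In Python, from rig import r gives the robot as it stands.
- The arm moves only by the tool play_rows, never from a script. Its argument "commands" is a list of rows, each a list of 7 numbers: the shift along the tool's x, y, z in cm, then the turn, a rotation vector about the tool's x, y, z in rad, then the opening in per cent of the stroke, from 0 (shut) to 100 (fully open). A call has 1 to 12 rows; each row shifts and turns the commanded pose from where the row before left it, along the tool's axes as they then stand; what a row does not reach is not made up. A row lasts 1/10 s, in which the tool goes at most 50 mm and 8.59 degrees, less where a joint would pass 70% of its speed; a pose out of reach is approached as far as the arm can. A call with a gripper value outside its range is refused whole. The fingers move at their own pace and stop on an object; "force" is the grip in N (left out, the last holds). Time passes only in rows, so rows that do not move let the fingers close. It gives the time, the measured TCP pose, the force, the opening and the grip force at its end, in the units of the state.
- r.sense(): the state, without advancing time (a new reading comes with each control period).
- r.get_image(name): name is "scene" or "side" or "wrist"; returns (picture, depth): 400x640x3 uint8, blue, green, red; 400x640 float32, mm along the optical axis (not along the pixel's ray), 0 where there is no reading.
- r.camera_params(name): a dict with "vfov" (degrees; the focal length in pixels is half the picture's height over the tangent of half this angle, whatever the lens; pixels are square), "cx", "cy" (the principal point, pixels), "dist_coeffs" ([k1, k2, p1, p2, k3] as OpenCV has them; the pictures are not rectified), "T" (4x4, takes a point from camera to world coordinates). Camera axes: x right, y up, looking along -z (the intrinsics and any distortion apply to the point x, -y, -z); pixel columns grow to the right and rows downward; lengths in mm; the calibration is good to about 2 mm. A picture is of the moment at which its call begins: read the wrist's pose just before it. camera_params takes no time and is no camera call; for the wrist camera it gives the pose at the moment of the call.
- r.finish_job(): hands the job in; it is judged then, once.
Trained networks look in the newest picture that a camera, given by its name, has taken for a name from the list of things; names that differ only in an ending like _2 or _b are one class to them, and where a whole thing is asked for, a point or a joint stands for the part that bears it (a point fixed in the world has none). Each returns a list of dicts, best first, with "conf" (0 to 1); they miss things now and then, are a little off and sometimes report something else, mostly with a low value. They report only what shows in the picture. A call takes as long as a camera call. They do not tell look-alikes from the thing itself.
- r.trace(target, camera): "region" (400x640 bool, what is visible of it) and "box" ([left, top, right, bottom] in pixels, round what is visible of it).
The state is a dict: "clock": time; "joint_positions": joint angles; "joint_velocities": joint speeds; "tau": joint torques, N m; "position": TCP position; "orientation": TCP orientation; "wrist_force": force on the tool from outside, world axes, zero at the start; "torque": the same for the moment, N m; "finger_gap": finger opening in mm; "grasp_force": force on a finger pad.
Only numpy, scipy, OpenCV 4.12 (cv2) and the standard library are available. Lean on these libraries where they do the work, as an engineer would, in place of code of your own. Each camera call takes 0.05 s, during which the arm holds its last target. There are 200 camera calls.

## Working session

There is one attempt and no reset: what is moved stays moved. The work goes in short steps, Python scripts to look and compute and a tool call to move; the robot and the scene stay as the last step left them, time stands still between calls to the robot, and variables do not carry over. Pictures are saved under pics/ and viewed, at most 10 in all, crops included, and the job is handed in when it is done.

Besides the shell and the picture viewer there is one more tool, called after ">>>" by a JSON object that holds its "method" and its "body". play_rows: Moves the arm, as the interface text tells. Its arguments: {"type":"object","properties":{"commands":{"type":"array","items":{"type":"array","items":{"type":"number"}}},"force":{"type":"number"}},"required":["commands"]}

```bash
mkdir -p pics; ls; cat > h.py <<'E'
import numpy as np, cv2
from rig import r
def K(n):
    p=r.camera_params(n); f=200/np.tan(np.radians(p["vfov"])/2)
    return np.array([[f,0,p["cx"]],[0,f,p["cy"]],[0,0,1]]),np.array(p["dist_coeffs"],float),np.array(p["T"])
def ray(n,uv,P=None):
    k,d,T=P or K(n); uv=np.array(uv,float).reshape(-1,1,2)
    q=cv2.undistortPoints(uv,k,d).reshape(-1,2)
    v=np.c_[q[:,0],-q[:,1],-np.ones(len(q))]
    return T[:3,3],v@T[:3,:3].T
def atz(n,uv,z,P=None):
    o,v=ray(n,uv,P); return o+v*((z-o[2])/v[:,2])[:,None]
def cloud(n,uv,dep,P=None):
    o,v=ray(n,uv,P); uv=np.array(uv,int).reshape(-1,2); return o+v*dep[uv[:,1],uv[:,0]][:,None]
def regcloud(n,reg,dep,P=None):
    y,x=np.nonzero(reg&(dep>0)); return cloud(n,np.c_[x,y],dep,P)
E
python3 - <<'E'
from h import *
for n in ("scene","side"):
    im,d=r.get_image(n); cv2.imwrite(f"pics/{n}0.png",im)
    P=K(n); print(n,P[2][:3,3].round())
    for t in ("cap","port","vial","stub_box","driver","spare_knob"):
        for o in r.trace(t,n)[:4]:
            c=regcloud(n,o["region"],d,P)
            b=o["box"]
            if len(c): print(t,round(o["conf"],2),np.round(b),len(c),np.percentile(c,5,axis=0).round(),np.percentile(c,95,axis=0).round())
print(r.sense())
E
```

```text
pics
scene [1082.  674.  826.]
cap 0.79 [272. 191. 292. 209.] 367 [ 574. -116.   11.] [613. -77.  60.]
cap 0.77 [274. 164. 295. 190.] 329 [ 499. -209.    8.] [ 539. -171.   60.]
cap 0.72 [254. 147. 275. 171.] 294 [ 505. -305.    8.] [ 547. -267.   60.]
cap 0.72 [240. 174. 259. 196.] 342 [ 602. -230.    3.] [ 645. -187.   59.]
port 0.64 [328. 240. 380. 293.] 2168 [546. 158.   4.] [629. 242.  81.]
vial 0.52 [260. 240. 273. 268.] 326 [713.  29.   9.] [738.  54.  71.]
stub_box 0.84 [341. 196. 368. 224.] 462 [398.   3.   7.] [463.  56.  32.]
driver 0.97 [342. 322. 381. 386.] 511 [695. 306.  10.] [725. 400.  27.]
spare_knob 0.64 [274. 136. 285. 154.] 203 [ 389. -423.   -1.] [ 455. -328.   46.]
spare_knob 0.34 [345. 323. 374. 374.] 446 [696. 307.  14.] [722. 384.  27.]
side [ 268. -591.  687.]
cap 0.98 [331. 228. 359. 255.] 537 [ 562. -131.   23.] [601. -93.  59.]
cap 0.93 [374. 260. 395. 289.] 645 [ 596. -239.   24.] [ 636. -198.   59.]
cap 0.72 [348. 306. 375. 345.] 844 [ 495. -319.   25.] [ 538. -278.   58.]
cap 0.56 [321. 270. 349. 302.] 701 [ 488. -223.   24.] [ 529. -183.   59.]
port 
[... 543 characters left out ...]
array([-1.28886522,  0.32097063, -0.07010968,  1.45050374,  0.02259307,
        1.37082481, -0.05690616]), 'joint_velocities': array([-0.00030967,  0.00020227, -0.00047215, -0.00157762, -0.00161092,
        0.00104357,  0.00128126]), 'tau': array([ 2.42159622e-04, -4.93232131e+01, -3.80827608e-01, -3.14502096e+01,
        1.34398509e-02,  1.24924540e-03,  9.55674750e-06]), 'position': array([172.03476234, 626.82954976, 231.36580917]), 'orientation': array([2.33097379e-05, 1.33505374e-01, 9.91048088e-01, 3.76275792e-05]), 'wrist_force': array([-0.18067081,  0.00879709,  0.17116825]), 'torque': array([-0.04099995,  0.05307867,  0.04217457]), 'grasp_force': 0.0, 'finger_gap': 85.38991339200054}
```

```bash
python3 - <<'E'
import cv2,numpy as np
s=cv2.imread("pics/scene0.png");t=cv2.imread("pics/side0.png")
a=cv2.resize(s[130:290,215:395],(400,356),interpolation=cv2.INTER_CUBIC)
b=cv2.resize(t[215:395,300:420],(400,600),interpolation=cv2.INTER_CUBIC)
c=np.zeros((600,800,3),np.uint8); c[:356,:400]=a; c[:,400:]=b
c[360:600,:400]=cv2.resize(t[115:260,220:462],(400,240))
cv2.imwrite("pics/c0.png",c)
E
```

```text
(no output)
```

View pics/c0.png

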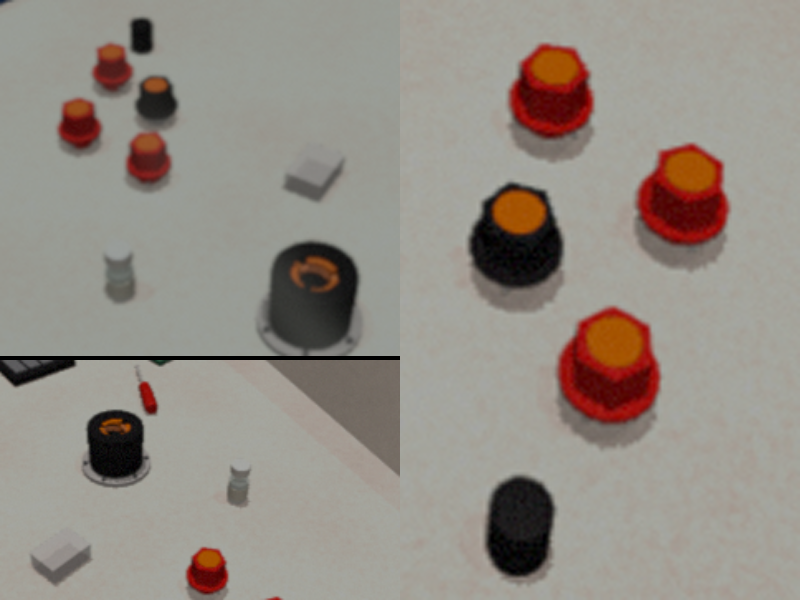

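Candidates: black cap at scene (284,177)/side (335,286); red look-alikes at scene (282,200), (250,185), (264,159); black spare_knob at (279,145). I choose the black one with orange disc and flange at (284,177), and the crop confirms it.

```bash
cat >> h.py <<'E'
def tool():
    s=r.sense(); w,x,y,z=s["orientation"]
    from scipy.spatial.transform import Rotation as R
    M=R.from_quat([x,y,z,w]).as_matrix(); return np.array(s["position"]),M,np.degrees(np.arctan2(M[1,0],M[0,0]))
def rows(p,th,p1,th1,n,g):
    "n rows from p,th(deg) to p1,th1"
    p=np.array(p,float);p1=np.array(p1,float); out=[]
    for i in range(n):
        t=np.radians(th+(th1-th)*i/n); d=(p1-p)/n/10
        x=np.array([np.cos(t),np.sin(t),0]);y=np.array([np.sin(t),-np.cos(t),0])
        out.append([round(float(v),2) for v in (d@x,d@y,-d[2],0,0,-np.radians(th1-th)/n,g)])
    return out
E
python3 - <<'E'
from h import *
p,M,th=tool(); print(p,th)
T=K("wrist")[2]; print("cam in tool",M.T@(T[:3,3]-p), M.T@T[:3,:3], K("wrist")[0])
for n,b in (("scene",None),("side",None)):
    im=cv2.imread(f"pics/{n}0.png"); hsv=cv2.cvtColor(im,cv2.COLOR_BGR2HSV)
    m=(cv2.inRange(hsv,(8,120,80),(22,255,255))>0)
    k,l,st,c=cv2.connectedComponentsWithStats(m.astype(np.uint8))
    for i in range(1,k):
        if st[i,4]>15: print(n,c[i].round(1),st[i,4],atz(n,c[i],58)[0].round(1),atz(n,c[i],75)[0].round(1))
a=(500,290,231);b=(500,-150,231)
for R_ in rows(p,th,a,130,10,100)+rows(a,130,b,70,10,100): print(R_)
E
```

```text
[172.03476234 626.82954976 231.36580917] 164.65559633506444
cam in tool [  84.01419882   -0.87449596 -142.71522588] [[ 6.52677573e-04  9.44447781e-01  3.28660864e-01]
 [ 9.99998659e-01 -1.22802826e-04 -1.63297764e-03]
 [-1.50190163e-03  3.28661489e-01 -9.44446595e-01]] [[301.42565676   0.         325.20803758]
 [  0.         301.42565676 199.40451856]
 [  0.           0.           1.        ]]
scene [40.6 13.3] 2323 [  783.2 -2067.3    58. ] [  789.9 -2006.6    75. ]
scene [ 61.5 104.7] 1221 [ 941.8 -968.7   58. ] [ 944.9 -932.3   75. ]
scene [ 32.8 151.6] 302 [1087.5 -714.3   58. ] [1087.3 -683.5   75. ]
scene [264.6 153. ] 39 [ 520.9 -292.2   58. ] [ 533.3 -270.8   75. ]
scene [284.7 167.8] 59 [ 514. -194.   58.] [ 526.6 -174.8   75. ]
scene [249.4 178.3] 54 [ 622.7 -211.4   58. ] [ 632.8 -191.8   75. ]
scene [ 67.6 189.5] 213 [1049.5 -461.3   58. ] [1050.2 -436.2   75. ]
scene [280.8 193.8] 60 [ 589.2 -102.7   58. ] [600.1 -85.5  75. ]
scene [356.5 251.7] 175 [564.1 179.4  58. ] [575.5 190.4  75. ]
side [289.1 154.6] 104 [588.4 216.9  58. ] [579.8 195.1  75. ]
side [345.8 234.7] 1
[... 407 characters left out ...]
0, 0.0, 0.06, 100.0]
[-4.51, -1.34, 0.0, 0.0, 0.0, 0.06, 100.0]
[-4.58, -1.06, 0.0, 0.0, 0.0, 0.06, 100.0]
[-4.64, -0.79, 0.0, 0.0, 0.0, 0.06, 100.0]
[-4.67, -0.5, 0.0, 0.0, 0.0, 0.06, 100.0]
[-4.7, -0.22, 0.0, 0.0, 0.0, 0.06, 100.0]
[-4.7, 0.06, 0.0, 0.0, 0.0, 0.06, 100.0]
[-3.37, -2.83, -0.0, 0.0, 0.0, 0.1, 100.0]
[-3.65, -2.46, -0.0, 0.0, 0.0, 0.1, 100.0]
[-3.88, -2.07, -0.0, 0.0, 0.0, 0.1, 100.0]
[-4.08, -1.65, -0.0, 0.0, 0.0, 0.1, 100.0]
[-4.23, -1.21, -0.0, 0.0, 0.0, 0.1, 100.0]
[-4.33, -0.76, -0.0, 0.0, 0.0, 0.1, 100.0]
[-4.39, -0.31, -0.0, 0.0, 0.0, 0.1, 100.0]
[-4.4, 0.15, -0.0, 0.0, 0.0, 0.1, 100.0]
[-4.36, 0.61, -0.0, 0.0, 0.0, 0.1, 100.0]
[-4.27, 1.06, -0.0, 0.0, 0.0, 0.1, 100.0]
```

>>> {"method": "play_rows", "body": {"commands": [[-4.05,-2.38,0,0,0,0.06,100],[-4.19,-2.13,0,0,0,0.06,100],[-4.31,-1.87,0,0,0,0.06,100],[-4.42,-1.61,0,0,0,0.06,100],[-4.51,-1.34,0,0,0,0.06,100],[-4.58,-1.06,0,0,0,0.06,100],[-4.64,-0.79,0,0,0,0.06,100],[-4.67,-0.5,0,0,0,0.06,100],[-4.7,-0.22,0,0,0,0.06,100],[-4.7,0.06,0,0,0,0.06,100]]}}

```text
clock: 1.7
position: [502.0, 289.3, 231.8]
orientation: [0.0, 0.421, 0.907, 0.0]
wrist_force: [-0.6, 1.3, -0.0]
finger_gap: 85.1
grasp_force: 0.0
```

>>> {"method": "play_rows", "body": {"commands": [[-3.37,-2.83,0,0,0,0.1,100],[-3.65,-2.46,0,0,0,0.1,100],[-3.88,-2.07,0,0,0,0.1,100],[-4.08,-1.65,0,0,0,0.1,100],[-4.23,-1.21,0,0,0,0.1,100],[-4.33,-0.76,0,0,0,0.1,100],[-4.39,-0.31,0,0,0,0.1,100],[-4.4,0.15,0,0,0,0.1,100],[-4.36,0.61,0,0,0,0.1,100],[-4.27,1.06,0,0,0,0.1,100],[0,0,0,0,0,0,100]]}}

```text
clock: 2.8
position: [511.0, -157.0, 232.1]
orientation: [0.002, 0.808, 0.59, -0.001]
wrist_force: [-0.1, -0.7, 0.8]
finger_gap: 85.2
grasp_force: 0.0
```

```bash
cat > cap.py <<'E'
from h import *
import sys
p,M,th=tool(); P=K("wrist"); im,d=r.get_image("wrist"); cv2.imwrite("pics/%s.png"%sys.argv[1],im)
print(p.round(1),round(th,1),r.sense()["joint_positions"].round(2),r.sense()["clock"])
hsv=cv2.cvtColor(im,cv2.COLOR_BGR2HSV); m=cv2.inRange(hsv,(8,120,80),(22,255,255))
k,l,st,c=cv2.connectedComponentsWithStats(m)
for i in range(1,k):
    if st[i,4]>100: print(c[i].round(1),st[i,4],atz("wrist",c[i],58,P)[0].round(1))
E
python3 cap.py w1
```

```text
[ 511.  -157.   232.1] 72.3 [-0.41  0.07  0.69  1.76 -0.05  1.32 -0.02] 2.85
[382.1 105.8] 721 [ 589.5 -104.4   58. ]
[435.3 193.8] 537 [ 623.2 -213.5   58. ]
[338. 208.] 539 [ 514.8 -196.4   58. ]
[366.7 276.7] 399 [ 522.2 -293.6   58. ]
```

View pics/w1.png

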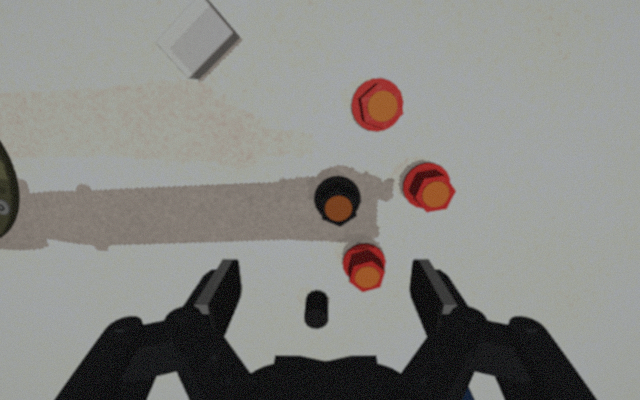

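The wrist view shows the black cap at (338,208), reds at (382,106), (435,194), (367,277), spare knob at (316,308). Go above it, lower.

```bash
python3 - <<'E'
from h import *
p,M,th=tool()
for R_ in rows(p,th,(514.5,-196.4,140),th,3,100): print(R_)
E
```

```text
[-1.35, 0.53, 3.06, 0.0, 0.0, -0.0, 100.0]
[-1.35, 0.53, 3.06, 0.0, 0.0, -0.0, 100.0]
[-1.35, 0.53, 3.06, 0.0, 0.0, -0.0, 100.0]
```

>>> {"method": "play_rows", "body": {"commands": [[-1.35,0.53,3.06,0,0,0,100],[-1.35,0.53,3.06,0,0,0,100],[-1.35,0.53,3.06,0,0,0,100],[0,0,0,0,0,0,100]]}}

```text
clock: 3.25
position: [512.6, -192.0, 135.7]
orientation: [-0.002, 0.804, 0.594, -0.003]
wrist_force: [-0.6, 0.2, -0.1]
finger_gap: 85.3
grasp_force: 0.0
```

```bash
python3 cap.py w2; python3 - <<'E'
from h import *
p,M,th=tool(); P=K("wrist"); im,d=r.get_image("wrist")
ys,xs=np.mgrid[0:400,0:640]; c=cloud("wrist",np.c_[xs.ravel(),ys.ravel()],d,P)
s=(np.abs(c[:,2]-58)<6)&(np.hypot(c[:,0]-514.5,c[:,1]+196.4)<32)&(d.ravel()>0)
q=c[s]; print(len(q),q.mean(0),np.median(q[:,2]))
hull=cv2.convexHull(q[:,:2].astype(np.float32)).reshape(-1,2)
cc,rad=cv2.minEnclosingCircle(hull); print("circ",cc,rad)
def w(a): 
    u=q[:,:2]@[np.cos(a),np.sin(a)]; return np.percentile(u,99)-np.percentile(u,1),(np.percentile(u,99)+np.percentile(u,1))/2
for a in range(0,60,4): print(a,[np.round(w(np.radians(a+k)),1)[0] for k in (0,60,120)], round(sum(w(np.radians(a+k))[0] for k in (0,60,120)),1))
k=cv2.resize(im[100:300,220:440],(800,600),interpolation=cv2.INTER_CUBIC); cv2.imwrite("pics/w2c.png",np.clip(k.astype(float)*1.6,0,255).astype(np.uint8))
E
```

```text
[ 512.6 -192.   135.7] 72.9 [-0.33  0.21  0.72  1.84 -0.15  1.15  0.14] 3.3
[395.5  61.4] 1671 [ 589.4 -104.3   58. ]
[468.8 194.5] 1097 [ 623.1 -213.5   58. ]
[329.2 212.8] 1102 [ 514.8 -196.5   58. ]
[368.5 307.6] 731 [ 522.1 -293.8   58. ]
2144 [ 515.3328234  -195.32055485   58.13834646] 58.25577428836466
circ (514.7514038085938, -196.6429901123047) 22.97576141357422
0 [np.float64(39.6), np.float64(40.3), np.float64(40.2)] 120.1
4 [np.float64(40.1), np.float64(40.8), np.float64(40.6)] 121.4
8 [np.float64(40.4), np.float64(41.1), np.float64(41.0)] 122.4
12 [np.float64(40.7), np.float64(41.4), np.float64(41.2)] 123.3
16 [np.float64(41.0), np.float64(41.6), np.float64(41.2)] 123.7
20 [np.float64(41.1), np.float64(41.7), np.float64(41.0)] 123.9
24 [np.float64(41.1), np.float64(41.5), np.float64(40.7)] 123.4
28 [np.float64(40.9), np.float64(41.2), np.float64(40.5)] 122.6
32 [np.float64(40.5), np.float64(40.7), np.float64(40.1)] 121.3
36 [np.float64(40.2), np.float64(40.5), np.float64(39.6)] 120.2
40 [np.float64(39.7), np.float64(39.9), np.float64(39.0)] 118.6
44 [np.float64(39.5), np.float64(39.6), np.float64(39.0)] 118.1
48 [np.float64(39.5), np.float64(39.4), np.float64(38.8)] 117.6
52 [np.float64(39.6), np.float64(39.6), np.float64(38.8)] 117.9
56 [np.float64(39.8), np.float64(39.9), np.float64(39.1)] 118.8
```

View pics/w2c.png

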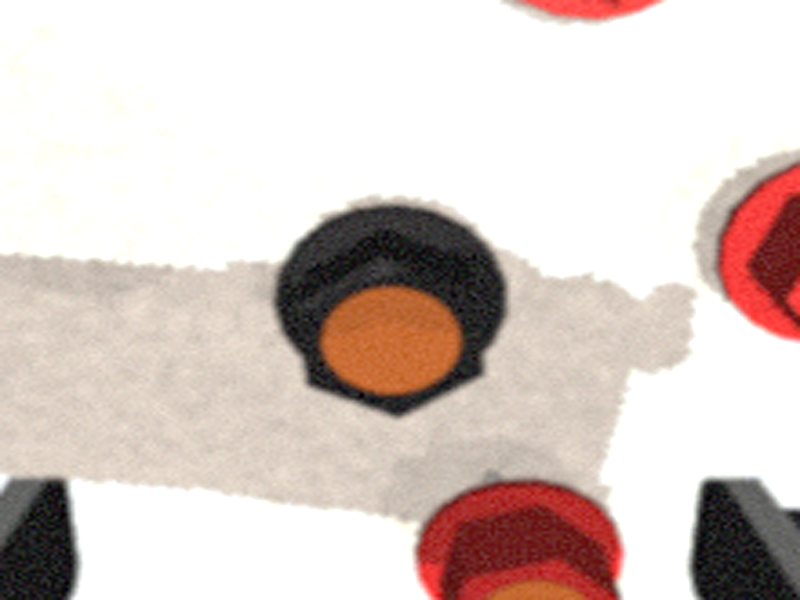

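Crop confirms the black cap (disc at about (329,213) in the wrist image), flats at about 49°+60k; finger line to go at −11°.

```bash
python3 - <<'E'
from h import *
p,M,th=tool(); print(p,th,M[:,2])
for R_ in rows(p,th,(514.8,-196.4,60),79,3,100): print(R_)
E
```

```text
[ 515.666655   -191.16914373  139.65359564] 73.05105328286297 [-7.97767909e-04  6.91961551e-04 -9.99999442e-01]
[-0.18, 0.02, 2.66, 0.0, 0.0, -0.03, 100.0]
[-0.18, 0.02, 2.66, 0.0, 0.0, -0.03, 100.0]
[-0.18, 0.01, 2.66, 0.0, 0.0, -0.03, 100.0]
```

>>> {"method": "play_rows", "body": {"commands": [[-0.18,0.02,2.66,0,0,-0.035,100],[-0.18,0.02,2.66,0,0,-0.035,100],[-0.18,0.01,2.66,0,0,-0.035,100],[0,0,0,0,0,0,100],[0,0,0,0,0,0,100],[0,0,0,0,0,0,100]]}}

```text
clock: 3.95
position: [516.6, -197.6, 62.1]
orientation: [0.001, 0.771, 0.636, 0.001]
wrist_force: [-0.3, -0.5, -0.4]
finger_gap: 85.8
grasp_force: 0.0
```

```bash
python3 - <<'E'
from h import *
p,M,th=tool(); print(p,th,M[:,2])
for R_ in rows(p,th,(514.8,-196.4,32),79,2,100): print(R_)
E
```

```text
[ 516.55384825 -197.56788153   62.08217821] 79.03233624262313 [ 3.93671038e-03 -2.00923802e-04 -9.99992231e-01]
[0.04, -0.1, 1.5, 0.0, 0.0, 0.0, 100.0]
[0.04, -0.1, 1.5, 0.0, 0.0, 0.0, 100.0]
```

>>> {"method": "play_rows", "body": {"commands": [[0.04,-0.1,1.5,0,0,0,100],[0.04,-0.1,1.5,0,0,0,100],[0,0,0,0,0,0,100],[0,0,0,0,0,0,0],[0,0,0,0,0,0,0],[0,0,0,0,0,0,0],[0,0,0,0,0,0,0],[0,0,0,0,0,0,0],[0,0,0,0,0,0,0]], "force": 60}}

```text
clock: 4.85
position: [513.3, -196.9, 30.3]
orientation: [0.0, 0.772, 0.636, 0.0]
wrist_force: [-0.7, -0.8, 3.5]
finger_gap: 39.0
grasp_force: 60.7
```

```bash
python3 - <<'E'
from h import *
p,M,th=tool(); print(p,th,M[:,2],r.sense()["joint_positions"].round(2))
a=(508,-150,200);b=(515,190,230)
for R_ in rows(p,th,(p[0],p[1],200),th,5,0)+rows((p[0],p[1],200),th,b,100,9,0): print(R_)
E
```

```text
[ 513.32596542 -196.90826922   30.3067403 ] 78.99372755881768 [ 1.26637496e-03 -2.37522937e-04 -9.99999170e-01] [-0.25  0.35  0.66  1.93 -0.26  0.94  0.34]
[0.0, 0.0, -3.39, 0.0, 0.0, -0.0, 0.0]
[0.0, 0.0, -3.39, 0.0, 0.0, -0.0, 0.0]
[0.0, 0.0, -3.39, 0.0, 0.0, -0.0, 0.0]
[0.0, 0.0, -3.39, 0.0, 0.0, -0.0, 0.0]
[0.0, 0.0, -3.39, 0.0, 0.0, -0.0, 0.0]
[4.22, -0.8, -0.33, 0.0, 0.0, -0.04, 0.0]
[4.25, -0.63, -0.33, 0.0, 0.0, -0.04, 0.0]
[4.27, -0.46, -0.33, 0.0, 0.0, -0.04, 0.0]
[4.29, -0.28, -0.33, 0.0, 0.0, -0.04, 0.0]
[4.3, -0.11, -0.33, 0.0, 0.0, -0.04, 0.0]
[4.3, 0.07, -0.33, 0.0, 0.0, -0.04, 0.0]
[4.29, 0.24, -0.33, 0.0, 0.0, -0.04, 0.0]
[4.28, 0.42, -0.33, 0.0, 0.0, -0.04, 0.0]
[4.26, 0.59, -0.33, 0.0, 0.0, -0.04, 0.0]
```

```bash
python3 - <<'E'
from h import *
p,M,th=tool()
for R_ in rows((p[0],p[1],200),th,(562,110,220),85,7,0): print(R_)
E
```

```text
[4.44, -0.15, -0.29, 0.0, 0.0, -0.01, 0.0]
[4.44, -0.09, -0.29, 0.0, 0.0, -0.01, 0.0]
[4.44, -0.02, -0.29, 0.0, 0.0, -0.01, 0.0]
[4.44, 0.04, -0.29, 0.0, 0.0, -0.01, 0.0]
[4.44, 0.11, -0.29, 0.0, 0.0, -0.01, 0.0]
[4.44, 0.18, -0.29, 0.0, 0.0, -0.01, 0.0]
[4.43, 0.24, -0.29, 0.0, 0.0, -0.01, 0.0]
```

>>> {"method": "play_rows", "body": {"commands": [[0,0,-1.5,0,0,0,0],[0,0,-3.5,0,0,0,0],[0,0,-4,0,0,0,0],[0,0,-4,0,0,0,0],[0,0,-4,0,0,0,0]]}}

```text
clock: 5.35
position: [512.0, -196.7, 201.8]
orientation: [-0.0, 0.772, 0.636, 0.0]
wrist_force: [0.8, 0.7, -1.1]
finger_gap: 39.1
grasp_force: 60.5
```

>>> {"method": "play_rows", "body": {"commands": [[4.44,-0.15,-0.3,0,0,-0.015,0],[4.44,-0.1,-0.3,0,0,-0.015,0],[4.44,0,-0.3,0,0,-0.015,0],[4.44,0,-0.3,0,0,-0.015,0],[4.44,0.1,-0.3,0,0,-0.015,0],[4.44,0.2,-0.3,0,0,-0.015,0],[4.44,0.2,-0.3,0,0,-0.015,0],[0,0,0,0,0,0,0],[0,0,0,0,0,0,0],[0,0,0,0,0,0,0]]}}

```text
clock: 6.35
position: [560.6, 108.9, 221.0]
orientation: [0.0, 0.738, 0.675, -0.0]
wrist_force: [-0.6, -1.1, -1.1]
finger_gap: 39.0
grasp_force: 60.7
```

```bash
python3 - <<'E'
from h import *
p,M,th=tool(); P=K("wrist"); im,d=r.get_image("wrist"); cv2.imwrite("pics/w3.png",im)
print(p.round(1),th,M[:,2].round(4),r.sense()["joint_positions"].round(2))
ys,xs=np.mgrid[0:400,0:640]; c=cloud("wrist",np.c_[xs.ravel(),ys.ravel()],d,P)
s=(np.abs(c[:,2]-80)<4)&(np.hypot(c[:,0]-577,c[:,1]-193)<65)&(d.ravel()>0)
q=c[s]; print(len(q),np.median(q[:,2]))
from scipy.optimize import least_squares
hull=cv2.convexHull(q[:,:2].astype(np.float32)).reshape(-1,2)
f=least_squares(lambda v:np.hypot(hull[:,0]-v[0],hull[:,1]-v[1])-v[2],[577,193,45],loss="soft_l1"); print("outer",f.x,np.abs(f.fun).max(),cv2.minEnclosingCircle(hull))
rr=np.hypot(q[:,0]-f.x[0],q[:,1]-f.x[1]);a=np.arctan2(q[:,1]-f.x[1],q[:,0]-f.x[0])
inn=np.array([q[(np.abs(a-t)<.13)][np.argmin(rr[np.abs(a-t)<.13])][:2] for t in np.arange(-3,3.1,.26) if (np.abs(a-t)<.13).any()])
f=least_squares(lambda v:np.hypot(inn[:,0]-v[0],inn[:,1]-v[1])-v[2],[577,193,25],loss="soft_l1"); print("inner",f.x,np.abs(f.fun).max())
k=im[0:400,60:]; 
E
```

```text
[560.6 108.9 221. ] 84.91018278894903 [-1.e-04 -9.e-04 -1.e+00] [-0.67  0.16  0.49  1.68 -0.08  1.31 -0.26]
5972 80.06981265019036
outer [580.24473492 192.03457273  45.07373341] 0.8765765767912939 ((580.416259765625, 192.40533447265625), 45.68545150756836)
inner [580.97858984 192.40865977  19.88191027] 5.410291730871144
```

View pics/w3.png

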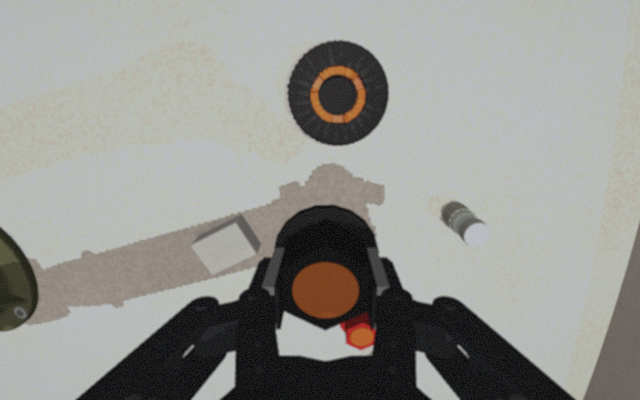

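Port mouth is at pixel (338,93), the cap hangs straight in the fingers at (325,290); box and vial are clear. Check hand-eye bias with the held disc.

```bash
python3 - <<'E'
from h import *
p,M,th=tool(); P=K("wrist"); im=cv2.imread("pics/w3.png")
hsv=cv2.cvtColor(im,cv2.COLOR_BGR2HSV); m=cv2.inRange(hsv,(5,100,60),(22,255,255))
def cen(z,y0,y1,x0,x1):
    ys,xs=np.nonzero(m[y0:y1,x0:x1]); h=cv2.convexHull(np.c_[xs+x0,ys+y0].astype(np.int32)).reshape(-1,2)
    w=atz("wrist",h,z,P)[:,:2].astype(np.float32); return cv2.minEnclosingCircle(w)
c,rad=cen(p[2]-30.3+58,255,325,285,360); print("disc",c,rad,"tool",(M.T@(np.r_[c,p[2]]-p)))
print("ring",cen(75,60,130,300,375),cen(80,60,130,300,375))
for R_ in rows(p,th,(580.3,192.2,160),th,4,0): print(R_)
E
```

```text
disc (563.9664306640625, 105.98469543457031) 19.219064712524414 tool [-2.32794718e+00  3.50359213e+00  1.53653856e-03]
ring ((580.3211669921875, 191.5606231689453), 26.133258819580078) ((580.117919921875, 191.56695556640625), 25.680458068847656)
[2.13, 0.3, 1.52, 0.0, 0.0, -0.0, 0.0]
[2.13, 0.3, 1.52, 0.0, 0.0, -0.0, 0.0]
[2.13, 0.3, 1.52, 0.0, 0.0, -0.0, 0.0]
[2.13, 0.3, 1.52, 0.0, 0.0, -0.0, 0.0]
```

```bash
python3 - <<'E'
from h import *
p,M,th=tool(); P=K("wrist"); im,d=r.get_image("wrist")
hsv=cv2.cvtColor(im,cv2.COLOR_BGR2HSV); m=cv2.inRange(hsv,(5,100,60),(22,255,255))
ys,xs=np.nonzero(m[255:325,285:360]); uv=np.c_[xs+285,ys+255]; q=cloud("wrist",uv,d,P)
print("wrist depth disc in tool",np.median((q-p)@M,axis=0),q[:,2].std(),p)
rays=[];rp=[]
for n in ("scene","side"):
    im,d=r.get_image(n); Q=K(n); cv2.imwrite(f"pics/{n}1.png",im)
    hsv=cv2.cvtColor(im,cv2.COLOR_BGR2HSV); m=cv2.inRange(hsv,(8,120,80),(22,255,255))
    k,l,st,c=cv2.connectedComponentsWithStats(m)
    for i in range(1,k):
        if st[i,4]>15:
            ys,xs=np.nonzero(l==i); w=np.median(cloud(n,np.c_[xs,ys],d,Q),axis=0)
            if np.hypot(*(w[:2]-[570,150]))<120: print(n,c[i].round(1),st[i,4],w.round(1),"at z248.7",atz(n,c[i],248.7,Q)[0].round(1),"z78",atz(n,c[i],78,Q)[0].round(1))
    for o in r.trace("port",n)[:1]:
        c=regcloud(n,o["region"],d,Q); t=c[(abs(c[:,2]-80)<3)]; print(n,"port top",len(t),cv2.minEnclosingCircle(t[:,:2].astype(np.float32)))
E
```

```text
wrist depth disc in tool [  0.97543486   0.51761906 -28.26904725] 8.892852789458916 [560.68540864 108.61706941 220.99493414]
scene [344.6 172.6] 74 [559.6 113.  249.3] at z248.7 [559.5 111.9 248.7] z78 [405.1 -54.5  78. ]
scene [356.6 251.9] 186 [568.9 184.2  72.9] at z248.7 [692.8 302.9 248.7] z78 [577.8 193.   78. ]
scene port top 647 ((581.1093139648438, 193.9761962890625), 46.68052291870117)
side [293.8 114. ] 75 [559.5 107.5 248.2] at z248.7 [559.  106.9 248.7] z78 [672.1 378.4  78. ]
side [289.1 154.5] 109 [585.1 207.2  71. ] at z248.7 [491.6 -27.7 248.7] z78 [578.4 191.4  78. ]
side port top 384 ((576.7869873046875, 191.48663330078125), 46.89040756225586)
```

```bash
python3 - <<'E'
from h import *
p,M,th=tool()
for R_ in rows(p,th,(579.6,191.2,120),th,4,0): print(R_)
E
```

```text
[2.07, 0.29, 2.52, 0.0, 0.0, -0.0, 0.0]
[2.07, 0.29, 2.52, 0.0, 0.0, -0.0, 0.0]
[2.07, 0.29, 2.52, 0.0, 0.0, -0.0, 0.0]
[2.07, 0.29, 2.52, 0.0, 0.0, -0.0, 0.0]
```

>>> {"method": "play_rows", "body": {"commands": [[2.07,0.29,1.5,0,0,0,0],[2.07,0.29,2.5,0,0,0,0],[2.07,0.29,3,0,0,0,0],[2.07,0.29,3,0,0,0,0],[0,0,0,0,0,0,0],[0,0,0,0,0,0,0],[0,0,0,0,0,0,0],[0,0,0,0,0,0,0]]}}

```text
clock: 7.45
position: [580.7, 191.2, 122.4]
orientation: [0.001, 0.738, 0.675, 0.001]
wrist_force: [-0.8, 0.3, -0.9]
finger_gap: 39.0
grasp_force: 60.7
```

```bash
cat > st.py <<'E'
from h import *
s=r.sense(); p,M,th=tool(); print(round(s["clock"],2),p.round(2),"th",round(th,1),"tilt",M[:2,2].round(4),"F",s["wrist_force"].round(1),"T",s["torque"].round(2),s["grasp_force"].round(1),"j",s["joint_positions"].round(2))
print("to centre in tool cm:",(M.T@(np.array([579.6,191.2,p[2]])-p)).round(2)/10)
E
python3 st.py
```

```text
Traceback (most recent call last):
  File "st.py", line 2, in <module>
    s=r.sense(); p,M,th=tool(); print(round(s["clock"],2),p.round(2),"th",round(th,1),"tilt",M[:2,2].round(4),"F",s["wrist_force"].round(1),"T",s["torque"].round(2),s["grasp_force"].round(1),"j",s["joint_positions"].round(2))
                                                                                                                                                                     ^^^^^^^^^^^^^^^^^^^^^^
AttributeError: 'float' object has no attribute 'round'
```

>>> {"method": "play_rows", "body": {"commands": [[0,-0.1,0.9,0,0,0,0],[0,0,0.5,0,0,0,0],[0,0,0.3,0,0,0,0],[0,0,0,0,0,0,0],[0,0,0,0,0,0,0],[0,0,0,0,0,0,0]]}}

```text
clock: 8.05
position: [578.7, 192.2, 104.0]
orientation: [0.0, 0.737, 0.676, 0.0]
wrist_force: [-1.1, -0.3, -1.8]
finger_gap: 39.0
grasp_force: 60.7
```

```bash
sed -i 's/s\["grasp_force"\].round(1)/s["grasp_force"]/' st.py; python3 st.py
```

```text
8.05 [578.74 192.25 103.99] th 85.0 tilt [0.0005 0.0003] F [-1.1 -0.3 -1.8] T [0.03 0.05 0.05] 60.67123805754818 j [-0.72  0.34  0.43  1.72 -0.16  1.11 -0.33]
to centre in tool cm: [-0.097  0.094  0.   ]
```

>>> {"method": "play_rows", "body": {"commands": [[-0.1,0.1,0.2,0,0,0,0],[0,0,0.2,0,0,0,0],[0,0,0.1,0,0,0,0],[0,0,0,0,0,0,0],[0,0,0,0,0,0,0]]}}

```text
clock: 8.55
position: [579.9, 190.9, 100.0]
orientation: [0.0, 0.737, 0.676, 0.0]
wrist_force: [-1.7, -0.3, 4.8]
finger_gap: 39.2
grasp_force: 61.7
```

```bash
python3 st.py
```

```text
8.55 [579.92 190.91  99.96] th 85.0 tilt [0.0009 0.0005] F [-1.7 -0.3  4.8] T [-0.25  0.51 -0.01] 61.73958937113639 j [-0.71  0.35  0.43  1.72 -0.16  1.1  -0.33]
to centre in tool cm: [ 0.026 -0.035 -0.   ]
```

>>> {"method": "play_rows", "body": {"commands": [[0,0,0,0,0,-0.07,0],[0,0,0,0,0,-0.07,0],[0,0,0,0,0,-0.07,0],[0,0,0,0,0,0,0]]}}

```text
clock: 8.95
position: [580.4, 191.8, 99.9]
orientation: [0.0, 0.662, 0.749, 0.001]
wrist_force: [-0.2, 1.4, 4.0]
finger_gap: 39.3
grasp_force: 61.3
```

>>> {"method": "play_rows", "body": {"commands": [[0,0,0.02,0,0,-0.07,0],[0,0,0,0,0,-0.07,0],[0,0,0,0,0,-0.07,0],[0,0,0,0,0,0,0]]}}

```text
clock: 9.35
position: [579.1, 190.8, 98.1]
orientation: [-0.0, 0.581, 0.814, -0.0]
wrist_force: [-0.4, -0.1, -0.9]
finger_gap: 38.9
grasp_force: 60.8
```

It dropped at the gap. Lower gently.

>>> {"method": "play_rows", "body": {"commands": [[0,0,0.15,0,0,0,0],[0,0,0.15,0,0,0,0],[0,0,0,0,0,0,0],[0,0,0,0,0,0,0]]}}

```text
clock: 9.75
position: [579.3, 191.0, 95.3]
orientation: [-0.0, 0.58, 0.814, -0.0]
wrist_force: [-0.1, 0.1, -1.2]
finger_gap: 39.0
grasp_force: 60.8
```

```bash
python3 st.py
```

```text
9.75 [579.3  191.03  95.31] th 109.0 tilt [-0.0003 -0.0002] F [-0.1  0.1 -1.2] T [-0.05  0.    0.02] 60.84135448385496 j [-0.66  0.35  0.36  1.72 -0.13  1.09  0.07]
to centre in tool cm: [ 0.006  0.034 -0.   ]
```

>>> {"method": "play_rows", "body": {"commands": [[0,0,0.15,0,0,0,0],[0,0,0.15,0,0,0,0],[0,0,0,0,0,0,0],[0,0,0,0,0,0,0]]}}

```text
clock: 10.15
position: [579.4, 191.1, 92.5]
orientation: [-0.0, 0.58, 0.815, -0.0]
wrist_force: [-0.5, -0.6, -1.3]
finger_gap: 39.2
grasp_force: 60.8
```

>>> {"method": "play_rows", "body": {"commands": [[0,0,0.08,0,0,0,0],[0,0,0,0,0,0,0],[0,0,0,0,0,0,0]]}}

```text
clock: 10.45
position: [579.5, 191.1, 91.8]
orientation: [0.0, 0.58, 0.815, 0.0]
wrist_force: [-0.1, -0.9, -1.1]
finger_gap: 39.1
grasp_force: 60.8
```

>>> {"method": "play_rows", "body": {"commands": [[0,0,0.02,0,0,0.07,0],[0,0,0.02,0,0,0.07,0],[0,0,0.02,0,0,0.07,0],[0,0,0.02,0,0,0.07,0],[0,0,0,0,0,0,0]]}}

```text
clock: 10.95
position: [579.4, 191.1, 90.9]
orientation: [0.0, 0.688, 0.726, -0.0]
wrist_force: [-0.4, 0.9, -0.9]
finger_gap: 39.1
grasp_force: 60.8
```

```bash
python3 st.py
```

```text
10.95 [579.38 191.08  90.89] th 93.0 tilt [-0.     -0.0001] F [-0.4  0.9 -0.9] T [-0.05  0.01  0.04] 60.833266612607986 j [-0.7   0.36  0.4   1.73 -0.16  1.09 -0.19]
to centre in tool cm: [ 0.011  0.022 -0.   ]
```

>>> {"method": "play_rows", "body": {"commands": [[0,0,0.025,0,0,0.07,0],[0,0,0.025,0,0,0.07,0],[0,0,0.025,0,0,0.07,0],[0,0,0.025,0,0,0.07,0],[0,0,0,0,0,0,0]]}}

```text
clock: 11.45
position: [579.4, 191.1, 89.9]
orientation: [0.0, 0.782, 0.623, -0.0]
wrist_force: [0.1, -0.3, -1.8]
finger_gap: 39.3
grasp_force: 60.8
```

```bash
python3 st.py
```

```text
11.45 [579.39 191.09  89.9 ] th 77.1 tilt [-0.     -0.0001] F [ 0.1 -0.3 -1.8] T [-0.03 -0.01 -0.03] 60.83733061153907 j [-0.73  0.36  0.45  1.73 -0.17  1.09 -0.45]
to centre in tool cm: [ 0.015  0.018 -0.   ]
```

>>> {"method": "play_rows", "body": {"commands": [[0,0,0.025,0,0,0.07,0],[0,0,0.025,0,0,0.07,0],[0,0,0.025,0,0,0.07,0],[0,0,0,0,0,0,0]]}}

```text
clock: 11.85
position: [579.4, 191.1, 89.2]
orientation: [0.0, 0.843, 0.538, -0.0]
wrist_force: [-0.7, 0.2, -0.9]
finger_gap: 38.9
grasp_force: 60.8
```

```bash
python3 st.py
```

```text
11.85 [579.41 191.07  89.17] th 65.1 tilt [ 0.     -0.0001] F [-0.7  0.2 -0.9] T [ 0.   -0.03 -0.03] 60.8356506266864 j [-0.76  0.37  0.48  1.73 -0.19  1.09 -0.65]
to centre in tool cm: [ 0.02   0.011 -0.   ]
```

>>> {"method": "play_rows", "body": {"commands": [[0,0,0.025,0,0,0.07,0],[0,0,0.025,0,0,0.07,0],[0,0,0.02,0,0,0.05,0],[0,0,0,0,0,0,0]]}}

```text
clock: 12.25
position: [579.5, 191.1, 88.6]
orientation: [0.0, 0.89, 0.456, 0.0]
wrist_force: [0.1, -0.3, -0.4]
finger_gap: 39.1
grasp_force: 60.8
```

```bash
python3 st.py
```

```text
12.25 [579.51 191.08  88.58] th 54.2 tilt [0.0002 0.    ] F [ 0.1 -0.3 -0.4] T [-0.01 -0.01 -0.05] 60.817592380335554 j [-0.79  0.37  0.52  1.74 -0.2   1.09 -0.83]
to centre in tool cm: [0.015 0.001 0.   ]
```

>>> {"method": "play_rows", "body": {"commands": [[0,0,0.025,0,0,0.05,0],[0,0,0.025,0,0,0.05,0],[0,0,0.02,0,0,0,0],[0,0,0,0,0,0,0],[0,0,0,0,0,0,0]]}}

```text
clock: 12.75
position: [579.6, 190.9, 88.4]
orientation: [-0.0, 0.912, 0.41, 0.0]
wrist_force: [-2.2, -1.8, 5.1]
finger_gap: 38.9
grasp_force: 61.6
```

```bash
python3 st.py
```

```text
12.75 [579.58 190.92  88.43] th 48.5 tilt [0.0002 0.0003] F [-2.2 -1.8  5.1] T [-0.25  0.61  0.05] 61.58506165724248 j [-0.8   0.38  0.53  1.74 -0.21  1.09 -0.92]
to centre in tool cm: [ 0.022 -0.017  0.   ]
```

>>> {"method": "play_rows", "body": {"commands": [[0,0,0,0,0,0.05,0],[0,0,0,0,0,0.05,0],[0,0,0,0,0,0,0],[0,0,0,0,0,0,0]]}}

```text
clock: 13.15
position: [579.7, 191.2, 88.4]
orientation: [-0.0, 0.931, 0.364, 0.0]
wrist_force: [-2.1, -2.5, 5.7]
finger_gap: 39.3
grasp_force: 61.5
```

```bash
python3 st.py
```

```text
13.15 [579.71 191.18  88.43] th 42.7 tilt [0.0006 0.0006] F [-2.1 -2.5  5.7] T [-0.12  0.48  0.02] 61.54793585417792 j [-0.81  0.38  0.55  1.74 -0.22  1.09 -1.02]
to centre in tool cm: [-0.007 -0.008 -0.   ]
```

>>> {"method": "play_rows", "body": {"commands": [[0,0,-0.05,0,0,0,0],[0,0,0,0,0,0,20],[0,0,0,0,0,0,60],[0,0,0,0,0,0,90],[0,0,0,0,0,0,90],[0,0,0,0,0,0,90],[0,0,-1,0,0,0,90],[0,0,-3,0,0,0,90],[0,0,-4,0,0,0,90],[-3,0,-4,0,0,0,90],[0,0,0,0,0,0,90],[0,0,0,0,0,0,90]]}}

```text
clock: 14.35
position: [558.1, 170.6, 210.3]
orientation: [-0.001, 0.932, 0.363, 0.002]
wrist_force: [-0.1, 0.3, -0.4]
finger_gap: 76.8
grasp_force: 0.0
```

```bash
python3 st.py; python3 - <<'E'
from h import *
P=K("wrist"); im,d=r.get_image("wrist")
ys,xs=np.mgrid[0:400,0:640]; c=cloud("wrist",np.c_[xs.ravel(),ys.ravel()],d,P)
a=np.hypot(c[:,0]-580,c[:,1]-192); ok=d.ravel()>0
for n,lo,hi in (("grip",0,14),("flange",24.5,27.5),("rim",34,42)):
    z=c[ok&(a>lo)&(a<hi)&(c[:,2]>70)][:,2]; print(n,len(z),np.percentile(z,[10,50,90]).round(2))
s=cv2.resize(im[0:400,100:540],(480,436)); im2,_=r.get_image("side"); t=cv2.resize(im2[120:210,250:330],(320,360),interpolation=cv2.INTER_CUBIC)
o=np.zeros((436,800,3),np.uint8);o[:,:480]=s;o[:360,480:]=t;cv2.imwrite("pics/f.png",o)
E
```

```text
14.35 [558.06 170.58 210.32] th 42.6 tilt [0.0031 0.0026] F [-0.1  0.3 -0.4] T [ 0.04  0.01 -0.02] 0.0 j [-0.86  0.21  0.59  1.67 -0.12  1.29 -1.07]
to centre in tool cm: [ 2.981 -0.061  0.012]
grip 942 [115.76 116.63 117.41]
flange 2485 [ 86.22 292.34 300.52]
rim 4307 [ 79.38  81.2  291.66]
```

View pics/f.png

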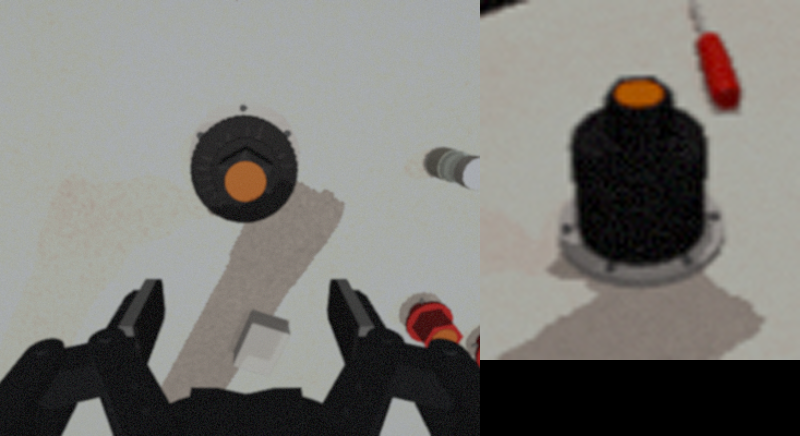

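The cap sits upright in the port with its disc at (245,181) in the picture, and the gripper is clear. One settled depth check of grip top against rim before handing in.

```bash
python3 - <<'E'
from h import *
for n in ("wrist","wrist","scene","side"):
    P=K(n); im,d=r.get_image(n)
    ys,xs=np.mgrid[0:400,0:640]; c=cloud(n,np.c_[xs.ravel(),ys.ravel()],d,P); ok=d.ravel()>0
    g=c[ok&(abs(c[:,2]-116)<4)&(np.hypot(c[:,0]-580,c[:,1]-192)<15)]
    out=[]
    for lo,hi,z0 in ((24,28,86),(34,42,80)):
        a=np.hypot(c[:,0]-g[:,0].mean(),c[:,1]-g[:,1].mean()); z=c[ok&(a>lo)&(a<hi)&(abs(c[:,2]-z0)<3)][:,2]; out.append((len(z),round(float(np.median(z)),2)))
    A=np.c_[g[:,:2]-g[:,:2].mean(0),np.ones(len(g))]; f=np.linalg.lstsq(A,g[:,2],rcond=None)[0]
    print(n,len(g),np.median(g,axis=0).round(2),f.round(3),out)
E
```

```text
wrist 1101 [580.35 192.31 116.58] [ 9.00000e-03 -5.00000e-03  1.16565e+02] [(494, 85.93), (2289, 80.01)]
wrist 1107 [580.23 192.28 116.58] [ 1.0000e-03 -5.0000e-03  1.1658e+02] [(492, 86.0), (2318, 80.0)]
scene 100 [580.31 192.05 116.45] [1.00000e-03 2.90000e-02 1.16378e+02] [(62, 85.17), (202, 79.91)]
side 54 [579.9  192.54 115.32] [-2.3000e-02 -2.7000e-02  1.1545e+02] [(40, 84.82), (127, 78.9)]
```

```bash
python3 -c "
from rig import r
print(r.finish_job())"
```

```text
the job is handed in; nothing more can be done
None
```

The black cap is screwed home in the port and released: flange on the rim to within about 0.5 mm by depth check, about 6 N of pressure at most, no bystander touched; handed in at about 14.6 s, and no verdict was returned.

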